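# Cock the rolling-ball tack tester

## Task

Get the rolling-ball tack tester ready for a drop: first push the steel ball up the sloped gutter with the fingertips, past the top catch, so that it stays parked between that catch and the end buffer and does not roll back; only then push the specimen carriage fully home against the foot of the gutter by the pad on its turned-up end. Only push, pick nothing up: the ball must never leave the gutter. Let neither the ball nor the fingers touch the sticky strip on the carriage, and leave the things round the tester where they are.

Things in the scene. Friction and masses are not known exactly. Their poses are not given: they have to be found in the camera images.
- gutter: Aluminium V gutter of the tester, sloped 15 degrees, 247 mm long, fixed. Origin: its lower end, on the bottom line of the 120 degree V; +y up the gutter, +x level across it, +z square to the slope. 46 mm wide over the blue-grey side cheeks, whose upper edges lie at z = 12.5 mm. The ball's centre runs along x = 0, z = 21.9 mm and starts at y = 65 mm, leaning on the low catch
- parked (a point): Middle of the parked place of the ball's centre, 205.4 mm up the gutter. The ball can lie from 2 mm downhill of it (leaning on the top catch) to 3 mm uphill of it (touching the end buffer)
- buffer (a point): Centre of the face of the round black rubber buffer, 227 mm up the gutter, on the blue-grey end plate that closes the gutter at its upper end (plate 50 mm wide, reaching 41 mm above the gutter's bottom line)
- ball: Polished, slippery steel ball, 38 mm in diameter, about 0.22 kg, origin at its centre (its axes turn as it rolls)
- top_catch (a joint): Top catch: brass tongue 7 mm wide in the gutter's slot, hinged at its lower end, tip 188 mm up the gutter and sprung up to 11 mm above the bottom line. 0 rad = tip up (holds the ball), 0.36 = pressed flat. The ball presses it down when pushed uphill over it (a few newtons); it snaps up behind the ball. The red paddle on its shaft, outside the far (+x) cheek, would release it
- low_catch (a joint): Low catch, a like brass tongue, tip 50 mm up the gutter; the ball starts on its uphill side. 0 rad = tip up, 0.36 = pressed flat
- carriage (a joint): Specimen carriage, a steel plate 66 x 186 mm that slides between two guides (tops at 26 mm above the table): 0 m = home against the foot of the gutter; grows as it stands farther out (at most 0.09), downhill along the tester, a bench instrument 110 x 570 mm, fixed. It slides with 1 to 2 N of friction and stays where it is left
- push_pad (a point): Centre of the outer face of the black rubber pad (52 mm wide, 20 mm high) on the carriage's turned-up end, 45 mm above the table; the turned-up end's top edge is 56 mm above the table. The carriage is pushed home along the level direction of the gutter's uphill (+y) axis
- strip (a point): Tan adhesive strip, sticky side up, 25 x 160 x 1 mm, on the carriage, its face 22.5 mm above the table; this point is the middle of the sticky face
- dropper: Small white-capped clear bottle, 34 mm in diameter, 62 mm tall, standing behind the tester; origin at the centre of its underside
- timer: White timer with three coloured buttons, 62 x 66 x 20 mm, lying behind the tester; origin at the centre of its underside
- tweezers: Steel tweezers, 127 mm long, 9 mm high, lying behind the tester; origin under their middle
- tape: Roll of tan tape, 98 mm in diameter, 20 mm high, lying flat to the right of the tester; origin at the centre of its underside
Not all that is in view belongs to the job. Of the things like the ball, leave any that is orange; of the rest the smaller one is meant.

How it is judged:
By the outcome, as a careful person would: the job done as asked, in the order asked, and still so for the second after the job is handed in, with the robot touching nothing.
It also fails if it takes over 51 s, if anything falls off the work surface, if the arm or the gripper's body presses on something with over 40 N, if the wrist force passes 120 N, or if a joint passes its speed limit or range.

## Robot

A 6-joint arm with a two-finger parallel gripper is mounted at the origin on a cart in front of the work surface, level with it; the furniture and walls round the work are solid. World frame = base frame: x ahead of the robot, y to its left, z up, the work surface at z = 0. Lengths are in m, angles in rad, forces in N, time in s.
With the tool pointing down it reaches from about 0.3 to 0.775 m from the base axis. Payload 14.6 kg.
Tool frame: the origin (TCP) lies on the centre line of the jaws, within the pads' length; the fingertips stand 19 mm ahead of it and the grasp point (between the pads) is the TCP; y points along the fingers, x is the direction in which the jaws open and shut, and the axes are right-handed (so a half turn about y gives the same grasp; the last joint's range is limited). The gripper opens to 94 mm and grips with 3 to 60 N. Pads are 16 mm wide; open, the fingers measure 119 mm over their backs; the gripper's body (75 mm by 177 mm) begins 78 mm behind the grasp point.
Start: joints at [1.246, 0.3, 1.521, -0, 1.321, -0.067], TCP at [0.14, 0.532, 0.224] pointing down, gripper open.
Joint ranges: [-3.03, 3.03], [-0.79, 2.21], [0.23, 2.52], [-1.04, 4.18], [0, 3.07], [-2.55, 2.55]. Speed limits (rad/s): [2.22, 2.22, 2.57, 3.14, 3.14, 3.14].

## Interface

Orientations are given as [roll, pitch, yaw] about the fixed x, y, z axes, in that order (R = Rz(yaw) Ry(pitch) Rx(roll)).
In Python, from station import ctrl, optics gives the robot as it stands.
- The arm moves only by the tool jog_arm, never from a script. Its argument "targets" is a list of rows, each a list of 3 entries, a list of its own where there are three numbers: the finger opening in cm, from 0 to 9.4, then the shift along the tool's x, y, z in cm, then the turn about the tool's y in rad. A call has 1 to 10 rows; each row is the pose to reach, as a shift and turn from the pose commanded when the call began, along the tool's axes at that moment; what a row does not reach only later rows make up. A row lasts 1/10 s, in which the tool goes at most 50 mm and 8.59 degrees, less where a joint would pass 70% of its speed; a pose out of reach is approached as far as the arm can. A call with a gripper value outside its range is refused whole. The fingers move at their own pace and stop on an object; "grip_force" is the grip in N (left out, the last holds). Time passes only in rows, so rows that repeat a pose let the fingers close. It gives the time, the measured TCP pose, the force and the opening at its end, in the units of the state.
- ctrl.get_obs(): the state, without advancing time (a new reading comes with each control period).
- optics.camera(name): name is "scene" or "side" or "wrist"; returns a dict with "img" (384x512x3 uint8, red, green, blue), "range_z" (384x512 float32, m along the optical axis (not along the pixel's ray), 0 where there is no reading), "camera_matrix" (3x3 intrinsics, pixels), "world_to_cam" (4x4, takes a point from world to camera coordinates); the wrist camera has in their place "mount" (4x4, takes a point from camera to tool coordinates, whose origin is the TCP and whose axes are the tool frame's). Camera axes: x right, y up, looking along -z (the intrinsics and any distortion apply to the point x, -y, -z); pixel columns grow to the right and rows downward; lengths in m; the calibration is good to about 2 mm. A picture is of the moment at which its call begins: read the wrist's pose just before it.
- ctrl.hand_in(): hands the job in, once; it reports no verdict.
The state is a dict: "time_s": time; "qpos": joint angles; "joint_vel": joint speeds; "tau": joint torques, N m; "ee_pos": TCP position; "eef_rot": TCP orientation; "force": force on the tool from outside, world axes, zero at the start; "moment": the same for the moment, N m; "grip_width": finger opening in m.
Only numpy, scipy, OpenCV 4.12 (cv2) and the standard library are available. Lean on these libraries where they do the work, as an engineer would, in place of code of your own. Each camera call takes 0.05 s, during which the arm holds its last target. There are 200 camera calls.

## Working session

There is one attempt and no reset: what is moved stays moved. The work goes in short steps, Python scripts to look and compute and a tool call to move; the robot and the scene stay as the last step left them, time stands still between calls to the robot, and variables do not carry over. Pictures are saved under pics/ and viewed, about 8 in all and at most 12, crops included, and the job is handed in when it is done.

Besides the shell and the picture viewer there is one more tool, called after ">>>" as name(argument=value, ...), one argument or row to a line, values as JSON. jog_arm: Moves the arm, as the interface text tells. Its arguments: {"type":"object","properties":{"targets":{"type":"array","items":{"type":"array"}},"grip_force":{"type":"number"}},"required":["targets"]}

```bash
mkdir -p pics; ls; cat > h.py <<'E'
import numpy as np, cv2
from station import ctrl, optics
from scipy.spatial.transform import Rotation as R
def pose():
    o=ctrl.get_obs(); T=np.eye(4)
    T[:3,:3]=R.from_euler('xyz',o['eef_rot']).as_matrix(); T[:3,3]=o['ee_pos']; return o,T
def shot(n):
    o,T=pose(); c=optics.camera(n)
    c['c2w']=T@c['mount'] if n=='wrist' else np.linalg.inv(c['world_to_cam'])
    return c
def cloud(c):
    K=c['camera_matrix']; z=c['range_z']; v,u=np.mgrid[:384,:512]
    P=np.stack([(u-K[0,2])/K[0,0]*z,-(v-K[1,2])/K[1,1]*z,-z],-1)
    W=P@c['c2w'][:3,:3].T+c['c2w'][:3,3]; W[z==0]=np.nan; return W
def save(c,n): cv2.imwrite(n,c['img'][:,:,::-1])
E
python3 - <<'E'
from h import *
o,T=pose(); print(o,T.round(3))
ims=[]
for n in('scene','side'):
    c=shot(n); np.savez('/tmp/%s.npz'%n,**c); print(c['c2w'].round(3),c['camera_matrix'].round(1),[k for k in c]); save(c,'pics/%s.png'%n)
c=shot('wrist'); print(c['mount'].round(3)); save(c,'pics/wrist.png'); np.savez('/tmp/wrist.npz',**c)
E
```

```text
pics
{'time_s': 0.0, 'qpos': array([ 1.24638456e+00,  3.00491427e-01,  1.52159905e+00, -3.95681307e-06,
        1.32069171e+00, -6.65871785e-02]), 'joint_vel': array([ 0.000766  ,  0.0004437 ,  0.00065436, -0.00101242,  0.00077779,
        0.00026967]), 'tau': array([-4.66998936e-04, -5.31807017e+01, -3.52742851e+01,  7.09010242e-02,
        2.43107253e-02, -6.10261282e-05]), 'ee_pos': array([0.14015597, 0.53158762, 0.22386757]), 'eef_rot': array([-1.57072100e+00,  1.18715544e-03,  1.31297276e+00]), 'force': array([-0.13246843, -0.03192795, -0.51574067]), 'moment': array([-0.00034931, -0.05257517, -0.00632845]), 'grip_width': 0.09383339965091787} [[ 0.255 -0.    -0.967  0.14 ]
 [ 0.967 -0.001  0.255  0.532]
 [-0.001 -1.     0.     0.224]
 [ 0.     0.     0.     1.   ]]
[[ 0.744  0.383 -0.548 -0.24 ]
 [-0.668  0.416 -0.617 -0.975]
 [-0.009  0.825  0.565  0.87 ]
 [ 0.     0.     0.     1.   ]] [[472.7   0.  252.7]
 [  0.  472.7 183.5]
 [  0.    0.    1. ]] ['img', 'range_z', 'camera_matrix', 'world_to_cam', 'c2w']
[[ 0.506 -0.588  0.631  1.211]
 [ 0.862  0.338 -0.377 -0.514]
 [ 0.008  0.735  0.678  0.836]
 [ 0.     0.     0.     1.   ]] [[377.1   0.  255.6]
 [  0.  377.1 195.5]
 [  0.    0.    1. ]] ['img', 'range_z', 'camera_matrix', 'world_to_cam', 'c2w']
[[ 1.    -0.001  0.     0.   ]
 [ 0.     0.288 -0.958 -0.16 ]
 [ 0.001  0.958  0.288  0.084]
 [ 0.     0.     0.     1.   ]]
```

```bash
python3 -c "
import cv2,numpy as np
a=cv2.imread('pics/scene.png');b=cv2.imread('pics/side.png')
cv2.imwrite('pics/a.png',cv2.resize(a,(800,600)));cv2.imwrite('pics/b.png',cv2.resize(b,(800,600)))"
```

```text
(no output)
```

View pics/a.png

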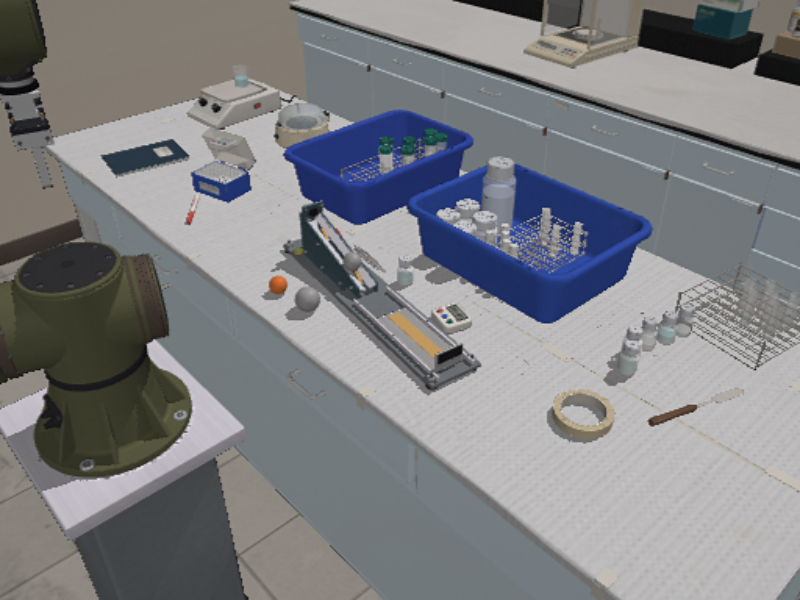

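View pics/b.png

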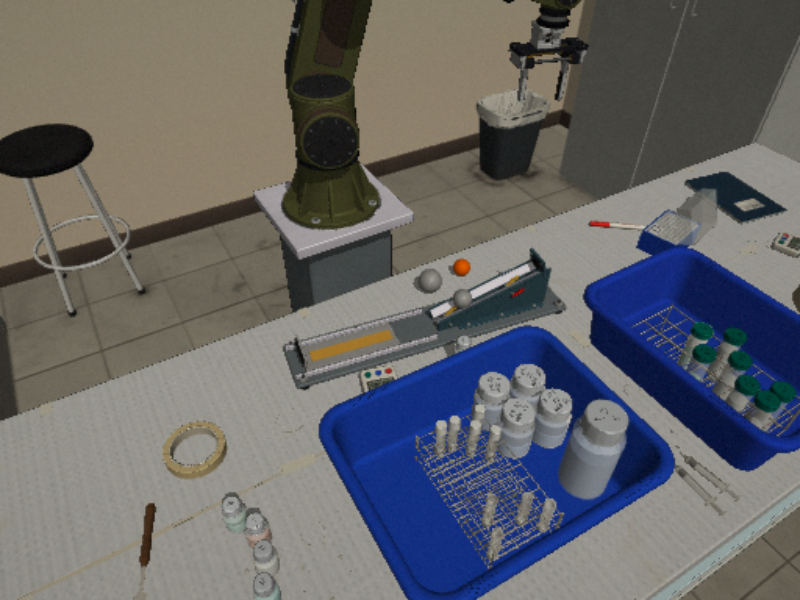

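The scene view shows the ball in the gutter at about (352,260) and the gutter's top at (312,208). The strip is at (415,335) and the pad at (450,355). The side view shows the ball at (463,298) and the red paddle at (518,292). Next I'll measure these from the depth images.

```bash
python3 - <<'E'
from h import *
for n,b in(('scene',(225,166)),('side',(296,191))):
    c=dict(np.load(f'/tmp/{n}.npz')); W=cloud(c); im=c['img']; hsv=cv2.cvtColor(im,cv2.COLOR_RGB2HSV)
    # ball
    p=W[b[1]-2:b[1]+3,b[0]-2:b[0]+3].reshape(-1,3); p=np.nanmedian(p,0); o=c['c2w'][:3,3]; d=(p-o)/np.linalg.norm(p-o)
    print(n,'ball',(p+d*0.019).round(4))
    # strip
    m=(hsv[...,0]>10)&(hsv[...,0]<25)&(hsv[...,1]>90)&(hsv[...,2]>120)&(abs(W[...,2]-.022)<.01)
    m=cv2.morphologyEx(m.astype(np.uint8),cv2.MORPH_OPEN,np.ones((2,2)))
    k,l,s,cc=cv2.connectedComponentsWithStats(m)
    i=1+s[1:,4].argmax(); q=W[l==i]; (cx,(w,h),a)=cv2.minAreaRect((q[:,:2]*1000).astype(np.float32))
    ax=np.linalg.svd(q-q.mean(0),full_matrices=False)[2][0]; ax*=np.sign(ax[1])
    print('strip',cx,w,h,a,'axis',ax.round(4),np.degrees(np.arctan2(ax[1],ax[0])),q[:,2].mean(),len(q))
    # things along tester axis
    e=ax[:2]/np.hypot(*ax[:2]); r=W[...,:2]-np.array(cx)/1000; s_=r@e; t=r@np.array([e[1],-e[0]])
    for lo in np.arange(-.16,.5,.02):
        g=(s_>lo)&(s_<lo+.02)&(abs(t)<.06)&(W[...,2]>.004)
        if g.sum()>5: 
            h=g&(W[...,2]>np.nanpercentile(W[g][:,2],80)); print(round(lo+.01,2),g.sum(),'zmax %.3f p80 %.3f t %.3f..%.3f'%(np.nanmax(W[g][:,2]),np.nanpercentile(W[g][:,2],80),t[h].min(),t[h].max()))
    red=((hsv[...,0]<6)|(hsv[...,0]>174))&(hsv[...,1]>150)&(s_>0)&(s_<.5)&(abs(t)<.1)
    print('red',np.c_[s_[red],t[red],W[red][:,2]].mean(0) if red.any() else None)
E
```

```text
scene ball [0.5391 0.0349 0.0661]Traceback (most recent call last):
  File "<stdin>", line 12, in <module>
    u, s, vh = gufunc(a, signature=signature)
               ~~~~~~^^^^^^^^^^^^^^^^^^^^^^^^
    raise LinAlgError("SVD did not converge")
numpy.linalg.LinAlgError: SVD did not converge
```

```bash
python3 -c "
import cv2
a=cv2.imread('pics/scene.png')[120:250,170:320];b=cv2.imread('pics/side.png')[150:260,170:370]
a=cv2.resize(a,None,fx=3,fy=3,interpolation=2);b=cv2.resize(b,None,fx=3,fy=3,interpolation=2)[:, :]
cv2.imwrite('pics/ca.png',a)"
```

```text
(no output)
```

View pics/ca.png

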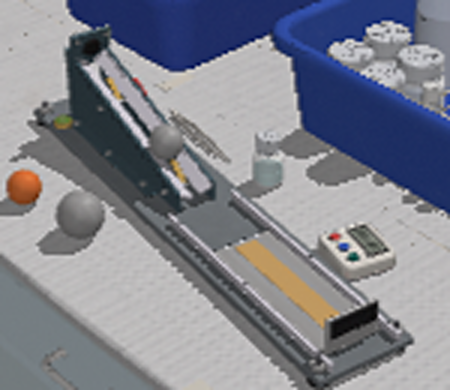

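This crop shows the strip running from (245,245) to (335,315), the pad at (353,320) and the ball at (165,140) in the gutter, with the buffer plate at (90,45). The SVD failed on NaN depth readings, so I'll filter them out.

```bash
python3 - <<'E'
from h import *
for n,b in(('scene',(225,166)),('side',(296,191))):
    c=dict(np.load(f'/tmp/{n}.npz')); W=np.nan_to_num(cloud(c),nan=-9.); im=c['img']; hsv=cv2.cvtColor(im,cv2.COLOR_RGB2HSV)
    p=np.median(W[b[1]-2:b[1]+3,b[0]-2:b[0]+3].reshape(-1,3),0); o=c['c2w'][:3,3]; d=(p-o)/np.linalg.norm(p-o)
    B=p+d*0.019; print(n,'ball',B.round(4))
    m=(hsv[...,0]>10)&(hsv[...,0]<25)&(hsv[...,1]>90)&(hsv[...,2]>120)&(np.hypot(W[...,0]-B[0],W[...,1]-B[1])<.4)&(W[...,2]<.04)&(W[...,1]<B[1])&(abs(W[...,0]-B[0])<.15)
    k,l,s,cc=cv2.connectedComponentsWithStats(m.astype(np.uint8))
    i=1+s[1:,4].argmax(); q=W[l==i]; (cx,(w,h),a)=cv2.minAreaRect((q[:,:2]*1000).astype(np.float32))
    ax=np.linalg.svd(q-q.mean(0),full_matrices=False)[2][0]; ax*=np.sign(ax[1])
    print('strip',cx,w,h,a,'axis',ax.round(4),np.degrees(np.arctan2(ax[1],ax[0])),q[:,2].mean(),len(q))
    e=ax[:2]/np.hypot(*ax[:2]); r=W[...,:2]-np.array(cx)/1000; s_=r@e; t=r@np.array([e[1],-e[0]])
    print('ball s,t',(B[:2]-np.array(cx)/1000)@e,(B[:2]-np.array(cx)/1000)@np.array([e[1],-e[0]]))
    for lo in np.arange(-.16,.5,.02):
        g=(s_>lo)&(s_<lo+.02)&(abs(t)<.06)&(W[...,2]>.004)
        if g.sum()>5:
            z=W[g][:,2]; h=g&(W[...,2]>np.percentile(z,80)); print(round(lo+.01,2),g.sum(),'zmax %.3f p80 %.3f t %.3f..%.3f'%(z.max(),np.percentile(z,80),t[h].min(),t[h].max()))
    red=((hsv[...,0]<6)|(hsv[...,0]>174))&(hsv[...,1]>150)&(s_>0)&(s_<.5)&(abs(t)<.1)
    print('red',np.c_[s_[red],t[red],W[red][:,2]].mean(0) if red.any() else None)
E
```

```text
scene ball [0.5391 0.0349 0.0661]
strip (504.25469970703125, -190.6887969970703) 149.40403747558594 25.510753631591797 81.38993072509766 axis [ 0.1502  0.9887 -0.0024] 81.3635435040872 0.02362488977540968 250
ball s,t 0.22830773270305083 0.0006170033174769054
-0.15 27 zmax 0.007 p80 0.005 t -0.050..0.049
-0.13 174 zmax 0.033 p80 0.018 t -0.050..0.041
-0.11 395 zmax 0.059 p80 0.047 t -0.029..0.029
-0.09 95 zmax 0.057 p80 0.025 t -0.042..0.039
-0.07 121 zmax 0.030 p80 0.025 t -0.043..0.042
-0.05 182 zmax 0.030 p80 0.025 t -0.043..0.041
-0.03 180 zmax 0.029 p80 0.024 t -0.043..0.040
-0.01 170 zmax 0.031 p80 0.025 t -0.043..0.040
0.01 175 zmax 0.031 p80 0.025 t -0.043..0.042
0.03 154 zmax 0.030 p80 0.025 t -0.043..0.038
0.05 156 zmax 0.031 p80 0.025 t -0.043..0.039
0.07 146 zmax 0.032 p80 0.025 t -0.042..0.039
0.09 122 zmax 0.030 p80 0.022 t -0.043..0.039
0.11 141 zmax 0.030 p80 0.020 t -0.043..0.047
0.13 141 zmax 0.030 p80 0.021 t -0.045..0.040
0.15 126 zmax 0.030 p80 0.020 t -0.049..0.045
0.17 192 zmax 0.046 p80 0.035 t -0.026..0.023
0.19 168 zmax 0.050 p80 0.042 t -0.026..0.021
0.21 2
[... 1698 characters left out ...]
 0.039 t -0.021..0.026
0.21 196 zmax 0.081 p80 0.053 t -0.011..0.018
0.23 202 zmax 0.086 p80 0.074 t -0.012..0.016
0.25 148 zmax 0.079 p80 0.055 t -0.022..0.025
0.27 193 zmax 0.069 p80 0.060 t -0.022..0.026
0.29 193 zmax 0.076 p80 0.065 t -0.022..0.028
0.31 204 zmax 0.079 p80 0.070 t -0.021..0.025
0.33 223 zmax 0.086 p80 0.075 t -0.022..0.028
0.35 204 zmax 0.092 p80 0.082 t -0.023..0.028
0.37 219 zmax 0.096 p80 0.086 t -0.024..0.029
0.39 293 zmax 0.130 p80 0.110 t -0.020..0.030
0.41 118 zmax 0.104 p80 0.077 t 0.012..0.028
0.43 83 zmax 0.028 p80 0.020 t 0.039..0.055
0.45 27 zmax 0.021 p80 0.017 t -0.004..0.049
0.49 8 zmax 0.005 p80 0.004 t -0.029..-0.003
red [0.24722127 0.04778293 0.05640111]
```

```bash
cat >> h.py <<'E'
E_=np.array([np.cos(np.radians(81.5)),np.sin(np.radians(81.5)),0]); X_=np.array([E_[1],-E_[0],0])
def to(P,yaw=-8.5):
    "shift in tool cm and turn about tool y for world TCP target P with tool-x heading yaw (deg)"
    o,T=pose(); d=T[:3,:3].T@(np.array(P)-T[:3,3])*100
    y0=np.degrees(np.arctan2(T[1,0],T[0,0])); print('shift cm',d.round(2),'turn',np.radians(-(yaw-y0)).round(3),'t',o['time_s'],'F',o['force'].round(1))
E
python3 - <<'E'
from h import *
for n in('scene','side'):
    W=np.nan_to_num(cloud(dict(np.load(f'/tmp/{n}.npz'))),nan=-9.)
    r=W-np.array([.5377,.034,0]); s=r@E_; t=r@X_
    for a in np.arange(-.5,.35,.05):
        for lim in (.05,.1,.13):
            g=(s>a)&(s<a+.05)&(abs(t)<lim)&(W[...,2]<.35)
            if g.any(): print('%.2f/%.2f:%.3f'%(a,lim,W[g][:,2].max()),end='  ')
        print()
to([.531,-.0105,.18])
E
```

```text
-0.50/0.05:0.007  -0.50/0.10:0.021  -0.50/0.13:0.023  
-0.45/0.05:0.007  -0.45/0.10:0.007  -0.45/0.13:0.008  
-0.40/0.05:0.029  -0.40/0.10:0.029  -0.40/0.13:0.029  
-0.35/0.05:0.059  -0.35/0.10:0.059  -0.35/0.13:0.059  
-0.30/0.05:0.030  -0.30/0.10:0.030  -0.30/0.13:0.030  
-0.25/0.05:0.031  -0.25/0.10:0.031  -0.25/0.13:0.031  
-0.20/0.05:0.032  -0.20/0.10:0.032  -0.20/0.13:0.032  
-0.15/0.05:0.030  -0.15/0.10:0.030  -0.15/0.13:0.030  
-0.10/0.05:0.044  -0.10/0.10:0.068  -0.10/0.13:0.068  
-0.05/0.05:0.086  -0.05/0.10:0.086  -0.05/0.13:0.086  
-0.00/0.05:0.085  -0.00/0.10:0.085  -0.00/0.13:0.085  
0.05/0.05:0.084  0.05/0.10:0.084  0.05/0.13:0.084  
0.10/0.05:0.129  0.10/0.10:0.129  0.10/0.13:0.129  
0.15/0.05:0.130  0.15/0.10:0.130  0.15/0.13:0.130  
0.20/0.05:0.026  0.20/0.10:0.128  0.20/0.13:0.128  
0.25/0.05:0.007  0.25/0.10:0.128  0.25/0.13:0.128  
0.30/0.05:0.008  0.30/0.10:0.127  0.30/0.13:0.127  
-0.50/0.05:0.005  -0.50/0.10:0.021  -0.50/0.13:0.022  
-0.45/0.05:0.005  -0.45/0.10:0.005  -0.45/0.13:0.005  
-0.40/0.05:0.026  -0.40/0.10:0.026  -0.40/0.13:0.026  
-0.35/0.05:0.059  -0.35/0.10:0.059  -0.35/0.13:0.059  
-0.30/0.05:0.028  -0.30/0.10:0.028  -0.30/0.13:0.028  
-0.25/0.05:0.029  -0.25/0.10:0.029  -0.25/0.13:0.029  
-0.20/0.05:0.029  -0.20/0.10:0.029  -0.20/0.13:0.029  
-0.15/0.05:0.030  -0.15/0.10:0.030  -0.15/0.13:0.030  
-0.10/0.05:0.042  -0.10/0.10:0.063  -0.10/0.13:0.064  
-0.05/0.05:0.086  -0.05/0.10:0.086  -0.05/0.13:0.086  
-0.00/0.05:0.082  -0.00/0.10:0.082  -0.00/0.13:0.082  
0.05/0.05:0.083  0.05/0.10:0.083  0.05/0.13:0.083  
0.10/0.05:0.096  0.10/0.10:0.096  0.10/0.13:0.096  
0.15/0.05:0.130  0.15/0.10:0.130  0.15/0.13:0.130  
0.20/0.05:0.027  0.20/0.10:0.125  0.20/0.13:0.127  
0.25/0.05:0.005  0.25/0.10:0.126  0.25/0.13:0.126  
0.30/0.05:0.005  0.30/0.10:0.127  0.30/0.13:0.127  
shift cm [-42.46   4.44 -51.61] turn 1.461 t 0.15 F [-0.2 -0.6 -0.1]
```

>>> jog_arm(
  targets=[
    [0, [-42.5, 0, -51.6], 1.461],
    [0, [-42.5, 0, -51.6], 1.461],
    [0, [-42.5, 0, -51.6], 1.461],
    [0, [-42.5, 0, -51.6], 1.461],
    [0, [-42.5, 0, -51.6], 1.461],
    [0, [-42.5, 0, -51.6], 1.461],
    [0, [-42.5, 0, -51.6], 1.461],
    [0, [-42.5, 0, -51.6], 1.461],
    [0, [-42.5, 0, -51.6], 1.461],
    [0, [-42.5, 0, -51.6], 1.461],
  ],
  grip_force=20,
)

```text
time_s: 1.15
ee_pos: [0.4331, 0.1241, 0.2245]
eef_rot: [-1.571, -0.0, -0.154]
force: [-0.8, 1.2, 0.6]
grip_width: 0.0172
```

```bash
python3 -c "
from h import *
to([.531,-.0105,.18])"
```

```text
shift cm [ 11.74   4.45 -11.8 ] turn -0.006 t 1.15 F [-0.8  1.2  0.6]
```

>>> jog_arm(
  targets=[
    [0, [11.7, 0, -11.8], -0.006],
    [0, [11.7, 0, -11.8], -0.006],
    [0, [11.7, 0, -11.8], -0.006],
    [0, [11.7, 0, -11.8], -0.006],
    [0, [11.7, 4.4, -11.8], -0.006],
    [0, [11.7, 4.4, -11.8], -0.006],
    [0, [11.7, 4.4, -11.8], -0.006],
  ],
)

```text
time_s: 1.85
ee_pos: [0.5303, -0.0073, 0.1809]
eef_rot: [-1.571, 0.001, -0.141]
force: [-0.2, 0.2, 0.3]
grip_width: 0.0001
```

```bash
python3 - <<'E'
from h import *
o,T=pose(); print(o['ee_pos'],o['eef_rot'],o['grip_width'])
c=shot('wrist'); cv2.imwrite('pics/w1.png',cv2.resize(c['img'][:,:,::-1],(700,525))); np.savez('/tmp/w1.npz',**c)
E
```

```text
[ 0.53031328 -0.00731653  0.18086566] [-1.57079109e+00  1.48104966e-03 -1.41355247e-01] 7.065926181093062e-05
```

View pics/w1.png

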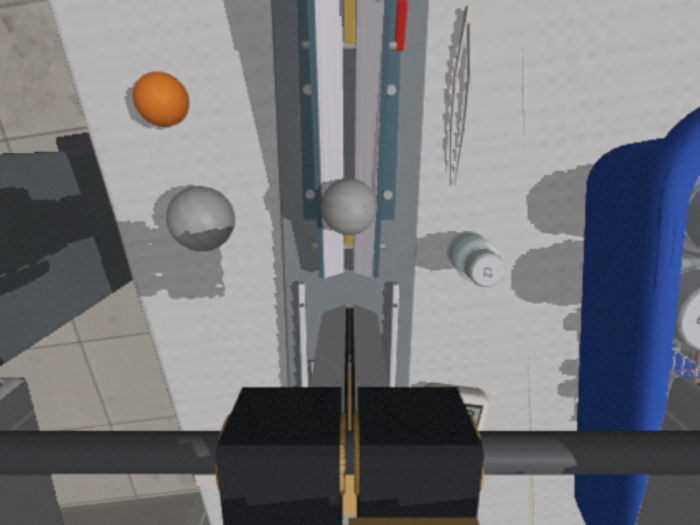

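The wrist view shows the ball at (349,207), with the gutter running straight up the image and the low catch at (349,240). The closed fingertips are at (350,310), in line with the ball. I'll refine the ball position from this view.

```bash
python3 - <<'E'
from h import *
c=dict(np.load('/tmp/w1.npz')); W=cloud(c); u,v=int(349*512/700),int(207*384/525)
p=np.nanmedian(W[v-3:v+4,u-3:u+4].reshape(-1,3),0); o=c['c2w'][:3,3]; d=(p-o)/np.linalg.norm(p-o); B=p+.019*d; print('ball',B.round(4))
# cheek lines: centre of blue-grey cheeks per row
hsv=cv2.cvtColor(c['img'],cv2.COLOR_RGB2HSV); m=(hsv[...,0]>85)&(hsv[...,0]<110)&(hsv[...,1]>80)&(hsv[...,2]<140)
m&=(abs((W-B)@X_)<.035)&(W[...,2]>.04)
q=W[m]; s=(q-B)@E_; t=(q-B)@X_
for a in np.arange(-.05,.2,.02):
    g=(s>a)&(s<a+.02); L=g&(t<0); H=g&(t>0)
    if L.sum()>3 and H.sum()>3: print(round(a+.01,2),'t',np.percentile(t[L],95).round(4),np.percentile(t[H],5).round(4),'outer',np.percentile(t[L],5).round(4),np.percentile(t[H],95).round(4))
F=B-.0435*E_; to([F[0],F[1],B[2]-.005+.019])
E
```

```text
ball [0.5361 0.0319 0.0634]
-0.04 t -0.0212 0.0066 outer -0.0213 0.0214
-0.02 t -0.0032 0.0025 outer -0.0218 0.0208
-0.0 t -0.0025 0.0039 outer -0.0218 0.0226
0.02 t -0.021 0.0206 outer -0.0215 0.0226
shift cm [-0.08 10.45 -0.39] turn 0.007 t 1.9 F [-0.   0.6 -0.2]
```

>>> jog_arm(
  targets=[
    [0, [-0.1, 4, -0.4], 0.007],
    [0, [-0.1, 7, -0.4], 0.007],
    [0, [-0.1, 9, -0.4], 0.007],
    [0, [-0.1, 10.4, -0.4], 0.007],
    [0, [-0.1, 10.4, -0.4], 0.007],
    [0, [-0.1, 10.4, -0.4], 0.007],
    [0, [-0.1, 10.4, -0.4], 0.007],
  ],
)

```text
time_s: 2.6
ee_pos: [0.5299, -0.0117, 0.078]
eef_rot: [-1.571, -0.002, -0.149]
force: [-0.2, 0.1, -0.6]
grip_width: -0.0
```

>>> jog_arm(
  targets=[
    [0, [0, -0.1, 0.5], 0],
    [0, [0, -0.2, 0.9], 0],
    [0, [0, -0.3, 1.3], 0],
    [0, [0, -0.4, 1.6], 0],
    [0, [0, -0.5, 1.9], 0],
    [0, [0, -0.6, 2.2], 0],
    [0, [0, -0.7, 2.6], 0],
    [0, [0, -0.8, 3.0], 0],
  ],
)

```text
time_s: 3.4
ee_pos: [0.5336, 0.0182, 0.0845]
eef_rot: [-1.571, 0.0, -0.149]
force: [0.3, -1.3, 0.4]
grip_width: 0.0007
```

```bash
python3 - <<'E'
from h import *
o,T=pose(); print(o['ee_pos'],o['eef_rot'],o['force'])
c=shot('wrist'); cv2.imwrite('pics/w2.png',cv2.resize(c['img'][:,:,::-1],(700,525)))
B=np.array([.5361,.0319,.0634]); print('past start of ball: finger face - initial downhill ball face (cm)',((T[:3,3]-B)@E_+.027)*100)
E
```

```text
[0.53361999 0.01817627 0.08453755] [-1.57088713e+00  1.99844102e-05 -1.49067081e-01] [ 0.34293058 -1.26831628  0.4295912 ]
past start of ball: finger face - initial downhill ball face (cm) 1.3060443637896095
```

View pics/w2.png

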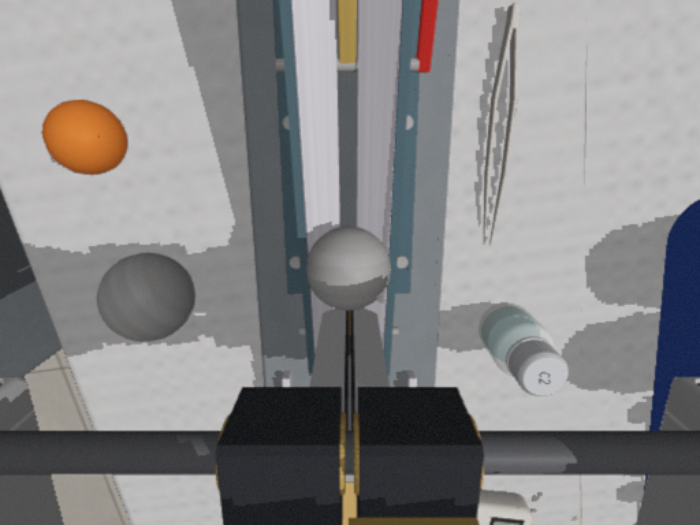

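The ball is in contact with the fingertips at (348,265) and has begun to move uphill, with the pushing force at about 1.3 N. I'll keep pushing.

>>> jog_arm(
  targets=[
    [0, [0, -0.13, 0.5], 0],
    [0, [0, -0.27, 1.0], 0],
    [0, [0, -0.4, 1.5], 0],
    [0, [0, -0.54, 2.0], 0],
    [0, [0, -0.67, 2.5], 0],
    [0, [0, -0.8, 3.0], 0],
    [0, [0, -0.94, 3.5], 0],
    [0, [0, -1.07, 4.0], 0],
    [0, [0, -1.2, 4.5], 0],
    [0, [0, -1.34, 5.0], 0],
  ],
)

```text
time_s: 4.45
ee_pos: [0.541, 0.0678, 0.0979]
eef_rot: [-1.571, 0.0, -0.149]
force: [-1.2, -1.2, 0.8]
grip_width: 0.0003
```

>>> jog_arm(
  targets=[
    [0, [0, -0.13, 0.5], 0],
    [0, [0, -0.27, 1.0], 0],
    [0, [0, -0.4, 1.5], 0],
    [0, [0, -0.54, 2.0], 0],
    [0, [0, -0.67, 2.5], 0],
    [0, [0, -0.8, 3.0], 0],
    [0, [0, -0.94, 3.5], 0],
    [0, [0, -1.07, 4.0], 0],
  ],
)

```text
time_s: 5.25
ee_pos: [0.547, 0.1073, 0.1086]
eef_rot: [-1.571, 0.0, -0.149]
force: [-0.3, -2.3, 1.1]
grip_width: 0.0006
```

```bash
python3 - <<'E'
from h import *
o,T=pose(); print(o['ee_pos'],o['eef_rot'],o['force'])
B=np.array([.5361,.0319,.0634]); print('face beyond start (mm)',((T[:3,3]-B)@E_+.027)*1000,'lateral',((T[:3,3]-B)@X_)*1000)
c=shot('wrist'); cv2.imwrite('pics/w3.png',cv2.resize(c['img'][:,:,::-1],(700,525))); np.savez('/tmp/w3.npz',**c)
E
```

```text
[0.54698496 0.10728535 0.10864712] [-1.57086918e+00  8.04744850e-05 -1.49041421e-01] [-0.27661375 -2.34065836  1.05019887]
face beyond start (mm) 103.16620299170279 lateral -0.3772654661597548
```

View pics/w3.png

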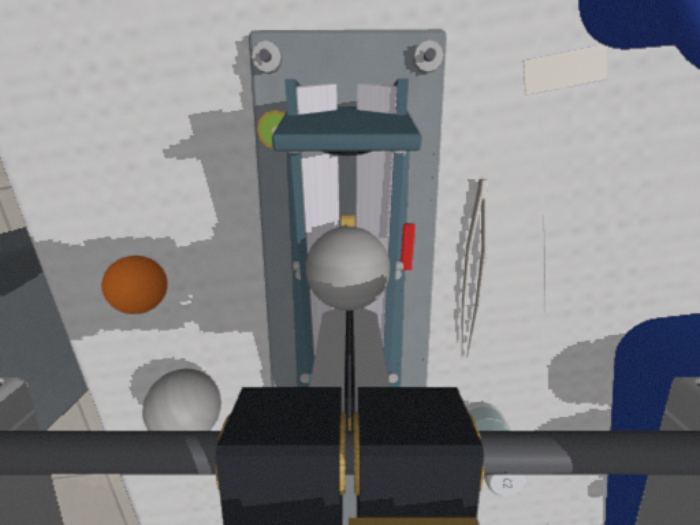

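The ball at (348,267) is riding on the top catch, whose tip shows at (348,220). The end plate is at about row 130, and about 32 mm remain to the parked middle.

>>> jog_arm(
  targets=[
    [0, [0, -0.1, 0.4], 0],
    [0, [0, -0.21, 0.8], 0],
    [0, [0, -0.32, 1.2], 0],
    [0, [0, -0.43, 1.6], 0],
    [0, [0, -0.52, 1.95], 0],
    [0, [0, -0.6, 2.25], 0],
    [0, [0, -0.67, 2.5], 0],
    [0, [0, -0.72, 2.7], 0],
    [0, [0, -0.77, 2.9], 0],
    [0, [0, -0.8, 3.0], 0],
  ],
)

```text
time_s: 6.3
ee_pos: [0.5514, 0.1367, 0.1166]
eef_rot: [-1.571, 0.0, -0.149]
force: [-1.2, -2.0, 0.3]
grip_width: 0.0006
```

```bash
python3 - <<'E'
from h import *
o,T=pose(); print(o['ee_pos'],o['force'])
B=np.array([.5361,.0319,.0634]); print('face beyond start (mm)',((T[:3,3]-B)@E_+.027)*1000)
c=shot('wrist'); W=cloud(c); u,v=255,195
p=np.nanmedian(W[v-3:v+4,u-3:u+4].reshape(-1,3),0); q=c['c2w'][:3,3]; d=(p-q)/np.linalg.norm(p-q); b=p+.019*d; print('ball',b.round(4),'moved along',(b-B)@E_*1000,b[2]-B[2])
cv2.imwrite('pics/w4.png',cv2.resize(c['img'][60:310,140:370,::-1],(690,750))[:600])
E
```

```text
[0.55141514 0.13670781 0.11657641] [-1.19046087 -2.04741284  0.25900824]
face beyond start (mm) 132.92031030731752
ball [0.5561 0.165  0.099 ] moved along 134.56889500158277 0.03564778040813653
```

View pics/w4.png

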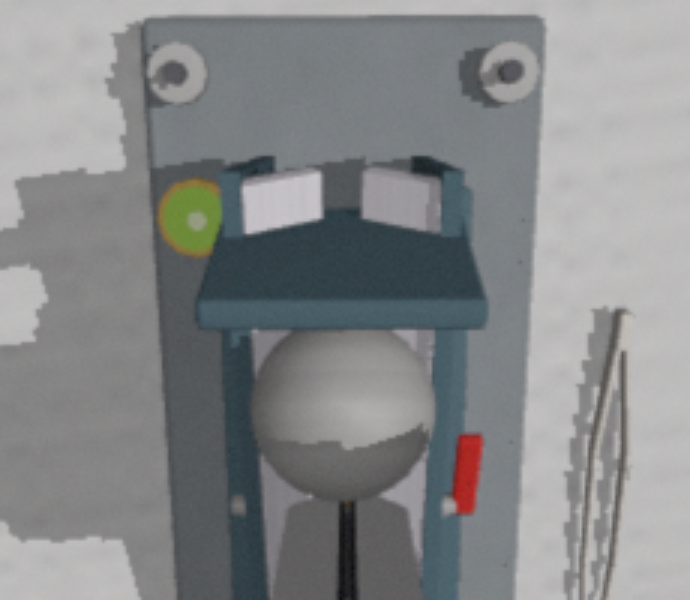

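The ball is about 134.6 mm up from its start, and the window is roughly 133.7 to 138.5 mm. I'll nudge it in small steps until the buffer shows in the force.

>>> jog_arm(
  targets=[
    [0, [0, -0.83, 0.08], 0],
  ],
)

```text
time_s: 6.45
ee_pos: [0.551, 0.1373, 0.1242]
eef_rot: [-1.571, 0.002, -0.149]
force: [-0.2, -0.4, -0.0]
grip_width: 0.0004
```

I mistyped that row: the lift was meant to be 0.03 cm, so the tip rose about 8 mm. I'll back off slightly and bring it down again.

>>> jog_arm(
  targets=[
    [0, [0, 0, -0.2], 0],
    [0, [0, 0.4, -0.2], 0],
    [0, [0, 0.8, -0.2], 0],
    [0, [0, 0.8, -0.2], 0],
    [0, [0, 0.8, -0.2], 0],
  ],
)

```text
time_s: 6.95
ee_pos: [0.5511, 0.1354, 0.1165]
eef_rot: [-1.571, 0.001, -0.149]
force: [-0.8, -0.0, 0.1]
grip_width: 0.0008
```

```bash
python3 - <<'E'
from h import *
o,T=pose(); print(o['ee_pos'],o['force'])
B=np.array([.5361,.0319,.0634]); print('face beyond start (mm)',((T[:3,3]-B)@E_+.027)*1000)
c=shot('wrist'); W=cloud(c); u,v=255,195
p=np.nanmedian(W[v-3:v+4,u-3:u+4].reshape(-1,3),0); q=c['c2w'][:3,3]; d=(p-q)/np.linalg.norm(p-q); b=p+.019*d; print('ball',b.round(4),'moved along',(b-B)@E_*1000,b[2]-B[2])
E
```

```text
[0.55108543 0.13539911 0.11652305] [-0.78658984 -0.02838032  0.06555417]
face beyond start (mm) 131.57724780226468
ball [0.5557 0.1635 0.0993] moved along 133.08444432741382 0.03586718060406445
```

>>> jog_arm(
  targets=[
    [0, [0, -0.03, 0.1], 0],
    [0, [0, -0.06, 0.2], 0],
    [0, [0, -0.08, 0.3], 0],
    [0, [0, -0.1, 0.35], 0],
    [0, [0, -0.1, 0.35], 0],
  ],
)

```text
time_s: 7.5
ee_pos: [0.5518, 0.139, 0.1179]
eef_rot: [-1.571, -0.0, -0.149]
force: [-0.1, -0.6, 0.2]
grip_width: 0.0005
```

>>> jog_arm(
  targets=[
    [0, [0, -0.01, 0.05], 0],
    [0, [0, -0.03, 0.1], 0],
    [0, [0, -0.03, 0.1], 0],
  ],
)

```text
time_s: 7.8
ee_pos: [0.5519, 0.1399, 0.1182]
eef_rot: [-1.571, -0.0, -0.149]
force: [0.6, -2.3, 0.3]
grip_width: -0.0001
```

>>> jog_arm(
  targets=[
    [0, [0, -0.02, 0.07], 0],
    [0, [0, -0.04, 0.15], 0],
    [0, [0, -0.04, 0.15], 0],
  ],
)

```text
time_s: 8.1
ee_pos: [0.5521, 0.1413, 0.1185]
eef_rot: [-1.571, 0.0, -0.149]
force: [-0.5, -2.6, 1.0]
grip_width: 0.0004
```

```bash
cat > chk.py <<'E'
from h import *
o,T=pose(); print(o['ee_pos'],o['force'])
B=np.array([.5361,.0319,.0634]); print('face beyond start (mm)',((T[:3,3]-B)@E_+.027)*1000)
c=shot('wrist'); W=cloud(c)
Kx=c['camera_matrix']; 
import sys
s0=float(sys.argv[1]); P=B+E_*s0+np.array([0,0,s0*.268]); q=np.linalg.inv(c['c2w'])@np.r_[P,1]
u=int(Kx[0,2]+Kx[0,0]*q[0]/-q[2]); v=int(Kx[1,2]-Kx[1,1]*q[1]/-q[2]); print(u,v)
# sphere fit on depth points near
m=(np.linalg.norm(W-P,axis=-1)<.03)&(W[...,2]>P[2]+.002); pts=W[m]
from scipy.optimize import least_squares
r=least_squares(lambda x:np.linalg.norm(pts-x,axis=1)-.019,P,loss='soft_l1',f_scale=.001).x
print('ball',r.round(4),'moved along',(r-B)@E_*1000,(r-B)@X_*1000,r[2]-B[2],m.sum())
if len(sys.argv)>2: cv2.imwrite(sys.argv[2],cv2.resize(c['img'][:,:,::-1],(700,525)))
E
python3 chk.py .136
```

```text
[0.55208187 0.14129189 0.11854006] [-0.53902458 -2.57528315  1.03904916]
face beyond start (mm) 137.55258132301606
254 199
ball [0.5559 0.1677 0.101 ] moved along 137.23716799468164 -0.508522465205848 0.03761135764576565 3104
```

>>> jog_arm(
  targets=[
    [0, [0, 0.03, -0.1], 0],
    [0, [0, 0.05, -0.2], 0],
    [0, [0, 0.08, -0.3], 0],
    [0, [0, 0.1, -0.4], 0],
    [0, [0, 0.13, -0.5], 0],
    [0, [0, 0.15, -0.6], 0],
    [0, [0, 0.18, -0.7], 0],
    [0, [0, 0.2, -0.8], 0],
    [0, [0, 0.2, -0.8], 0],
  ],
)

```text
time_s: 9.05
ee_pos: [0.5509, 0.1333, 0.1165]
eef_rot: [-1.571, 0.0, -0.149]
force: [-0.4, 0.8, 0.0]
grip_width: 0.0005
```

```bash
python3 chk.py .134
```

```text
[0.5509115  0.13332952 0.11652863] [-0.3737342   0.79231833  0.02289619]
face beyond start (mm) 129.50468373052297
254 190
ball [0.5552 0.163  0.0995] moved along 132.51500893443412 -0.5161299512929949 0.03609215998295334 3355
```

The finger retreated 8 mm but the ball came back only 4.7 mm, so it is now resting on the top catch. I'll retreat further and check that it stays.

>>> jog_arm(
  targets=[
    [0, [0, 0, -1], 0],
    [0, [0, 0, -2], 0],
    [0, [0, 0, -3], 0],
    [0, [0, -1, -4], 0],
    [0, [0, -3, -4], 0],
    [0, [0, -5, -4], 0],
    [0, [0, -5, -4], 0],
    [0, [0, -5, -4], 0],
  ],
)

```text
time_s: 9.9
ee_pos: [0.5449, 0.0935, 0.1667]
eef_rot: [-1.571, -0.001, -0.149]
force: [-0.3, -0.4, -0.3]
grip_width: 0.0003
```

```bash
python3 chk.py .134 pics/w5.png
```

```text
[0.54494991 0.09347396 0.16667443] [-0.26182319 -0.40141096 -0.33349247]
face beyond start (mm) 89.20571776246318
254 118
ball [0.5553 0.1641 0.0992] moved along 133.55542349516605 -0.5391819171890397 0.035813803716460424 2224
```

View pics/w5.png

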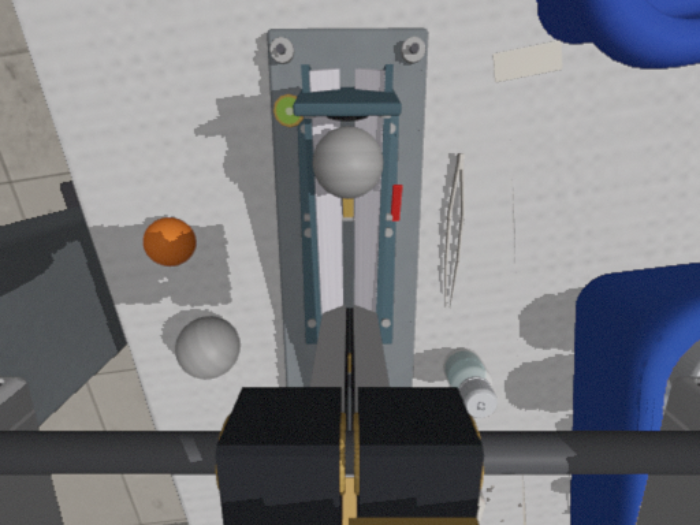

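The ball is parked at (348,160), with the catch showing below it at (348,205). The measured position is steady at 133.6 mm past its start. Next is the carriage pad.

```bash
python3 - <<'E'
from h import *
B=np.array([.5361,.0319,.0634])
for n in('scene','side'):
    W=cloud(dict(np.load(f'/tmp/{n}.npz'))); r=W-B; s=r@E_; t=r@X_
    m=(s>-.42)&(s<-.28)&(abs(t)<.035)&(W[...,2]>.037)&(W[...,2]<.056); q=s[m]
    print(n,m.sum(),'s pct',np.percentile(q,[2,10,50,90,98]).round(4),'t',np.percentile(t[m],[2,50,98]).round(4))
    if n=='scene': s0=np.percentile(q,30)
P=B+E_*(s0-.045); print(s0,P); to([P[0],P[1],.166])
E
```

```text
scene 100 s pct [-0.3336 -0.3328 -0.3304 -0.3264 -0.3241] t [-0.0277 -0.003   0.0261]
side 45 s pct [-0.3322 -0.332  -0.3295 -0.3258 -0.3249] t [-0.0244  0.0102  0.0316]
-0.33145132648971715 [ 0.48045695 -0.34041633  0.0634    ]
shift cm [ 1.000e-01  1.000e-02 -4.387e+01] turn -0.001 t 9.95 F [-0.1  0.4  0.3]
```

>>> jog_arm(
  targets=[
    [0, [0.1, 0, -43.9], 0],
    [0, [0.1, 0, -43.9], 0],
    [0, [0.1, 0, -43.9], 0],
    [0, [0.1, 0, -43.9], 0],
    [0, [0.1, 0, -43.9], 0],
    [0, [0.1, 0, -43.9], 0],
    [0, [0.1, 0, -43.9], 0],
    [0, [0.1, 0, -43.9], 0],
    [0, [0.1, 0, -43.9], 0],
    [0, [0.1, 0, -43.9], 0],
  ],
)

```text
time_s: 10.95
ee_pos: [0.4791, -0.3441, 0.165]
eef_rot: [-1.57, 0.002, -0.153]
force: [-0.2, 1.0, 0.1]
grip_width: 0.0005
```

>>> jog_arm(
  targets=[
    [0, [0, 0, 0], 0],
    [0, [0, 0, 0], 0],
    [0, [0, 0, 0], 0],
  ],
)

```text
time_s: 11.25
ee_pos: [0.4812, -0.3392, 0.1664]
eef_rot: [-1.571, 0.0, -0.147]
force: [-0.6, -0.0, 0.1]
grip_width: 0.0007
```

```bash
python3 - <<'E'
from h import *
to([.4805,-.3404,.057])
c=shot('wrist'); cv2.imwrite('pics/w6.png',cv2.resize(c['img'][:,:,::-1],(700,525)))
E
```

```text
shift cm [-0.04 10.94 -0.13] turn 0.001 t 11.25 F [-0.6 -0.   0.1]
```

View pics/w6.png

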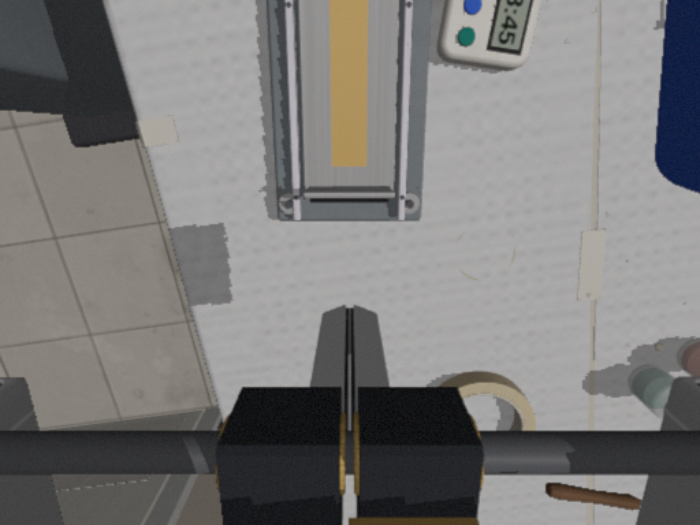

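The wrist view shows the pad at (349,198), centred ahead of the fingertips at (350,310), and nothing below them. I'll go down and push.

>>> jog_arm(
  targets=[
    [0, [0, 4, 0], 0],
    [0, [0, 7, 0], 0],
    [0, [0, 9.5, 0], 0],
    [0, [0, 10.8, 0], 0],
    [0, [0, 10.8, 0], 0],
    [0, [0, 10.8, 0], 0],
    [0, [0, 10.8, 0], 0],
  ],
)

```text
time_s: 12.0
ee_pos: [0.4815, -0.3408, 0.0601]
eef_rot: [-1.572, -0.002, -0.149]
force: [0.4, -0.6, 0.4]
grip_width: 0.0003
```

>>> jog_arm(
  targets=[
    [0, [0, 0, 0.7], 0],
    [0, [0, 0, 1.4], 0],
    [0, [0, 0, 2.1], 0],
    [0, [0, 0, 2.7], 0],
    [0, [0, 0, 3.2], 0],
    [0, [0, 0, 3.7], 0],
    [0, [0, 0, 4.2], 0],
    [0, [0, 0, 4.7], 0],
    [0, [0, 0, 5.2], 0],
    [0, [0, 0, 5.7], 0],
  ],
)

```text
time_s: 13.0
ee_pos: [0.4893, -0.2837, 0.0586]
eef_rot: [-1.571, -0.0, -0.149]
force: [-0.5, -1.5, 0.5]
grip_width: 0.0005
```

```bash
python3 - <<'E'
from h import *
o,T=pose(); B=np.array([.5361,.0319,.0634]); d=T[:3,3]-B; print(o['force'],'face s',d@E_+.008,'t',d@X_,T[2,3])
c=shot('wrist'); cv2.imwrite('pics/w7.png',cv2.resize(c['img'][:,:,::-1],(700,525)))
E
```

```text
[-0.45073354 -1.47801864  0.45254916] face s -0.31107689858954607 t 0.00038057290933284207 0.058595911734714776
```

View pics/w7.png

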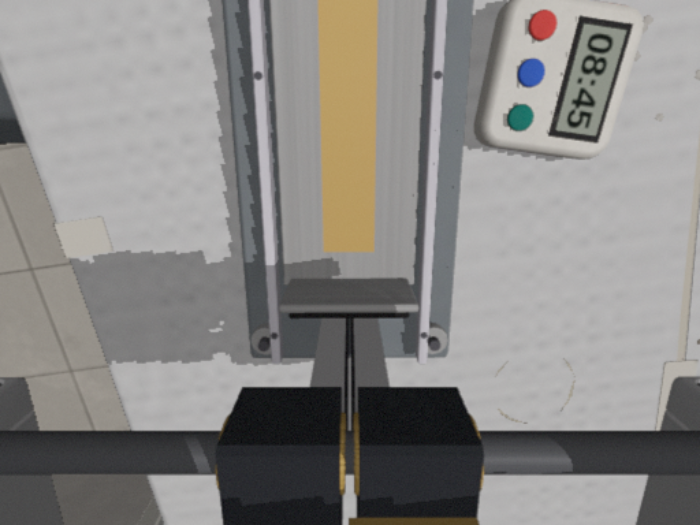

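The fingertips are on the pad at (349,315) and the carriage is moving, with the force at about 1.5 N.

>>> jog_arm(
  targets=[
    [0, [0, 0, 0.5], 0],
    [0, [0, 0, 1.0], 0],
    [0, [0, 0, 1.5], 0],
    [0, [0, 0, 2.0], 0],
    [0, [0, 0, 2.5], 0],
    [0, [0, 0, 2.9], 0],
    [0, [0, 0, 3.3], 0],
    [0, [0, 0, 3.6], 0],
    [0, [0, 0, 3.9], 0],
    [0, [0, 0, 4.2], 0],
  ],
)

```text
time_s: 14.05
ee_pos: [0.4955, -0.2423, 0.0585]
eef_rot: [-1.571, 0.0, -0.149]
force: [-1.1, -1.2, -0.1]
grip_width: 0.0006
```

>>> jog_arm(
  targets=[
    [0, [0, 0, 0.2], 0],
    [0, [0, 0, 0.4], 0],
    [0, [0, 0, 0.6], 0],
    [0, [0, 0, 0.8], 0],
  ],
)

```text
time_s: 14.45
ee_pos: [0.4967, -0.2345, 0.0585]
eef_rot: [-1.571, 0.0, -0.149]
force: [-1.1, -0.4, -0.5]
grip_width: 0.0001
```

>>> jog_arm(
  targets=[
    [0, [0, 0, 0.1], 0],
    [0, [0, 0, 0.2], 0],
    [0, [0, 0, 0.3], 0],
  ],
)

```text
time_s: 14.75
ee_pos: [0.4971, -0.2316, 0.0585]
eef_rot: [-1.571, 0.0, -0.149]
force: [-1.6, -1.6, 0.8]
grip_width: 0.0004
```

>>> jog_arm(
  targets=[
    [0, [0, 0, 0.1], 0],
    [0, [0, 0, 0.2], 0],
    [0, [0, 0, 0.3], 0],
  ],
)

```text
time_s: 15.05
ee_pos: [0.4976, -0.2286, 0.0586]
eef_rot: [-1.571, -0.0, -0.149]
force: [-0.5, -0.3, -0.5]
grip_width: 0.0004
```

>>> jog_arm(
  targets=[
    [0, [0, 0, 0.1], 0],
    [0, [0, 0, 0.2], 0],
    [0, [0, 0, 0.3], 0],
  ],
)

```text
time_s: 15.35
ee_pos: [0.498, -0.2256, 0.0586]
eef_rot: [-1.571, -0.0, -0.149]
force: [-1.3, -1.8, -1.3]
grip_width: 0.0002
```

>>> jog_arm(
  targets=[
    [0, [0, 0, 0.1], 0],
    [0, [0, 0, 0.2], 0],
  ],
)

```text
time_s: 15.55
ee_pos: [0.4982, -0.2247, 0.0586]
eef_rot: [-1.573, -0.0, -0.149]
force: [-4.3, -14.7, -3.1]
grip_width: 0.0001
```

```bash
python3 - <<'E'
from h import *
o,T=pose(); B=np.array([.5361,.0319,.0634]); d=T[:3,3]-B; print(o['force'],'face s',d@E_+.008)
c=shot('scene'); np.savez('/tmp/scene2.npz',**c); cv2.imwrite('pics/s2.png',cv2.resize(c['img'][120:250,170:320,::-1],None,fx=4.6,fy=4.6,interpolation=2))
E
```

```text
[ -4.3329133  -14.6741978   -3.12743574] face s -0.2514033827033553
```

View pics/s2.png

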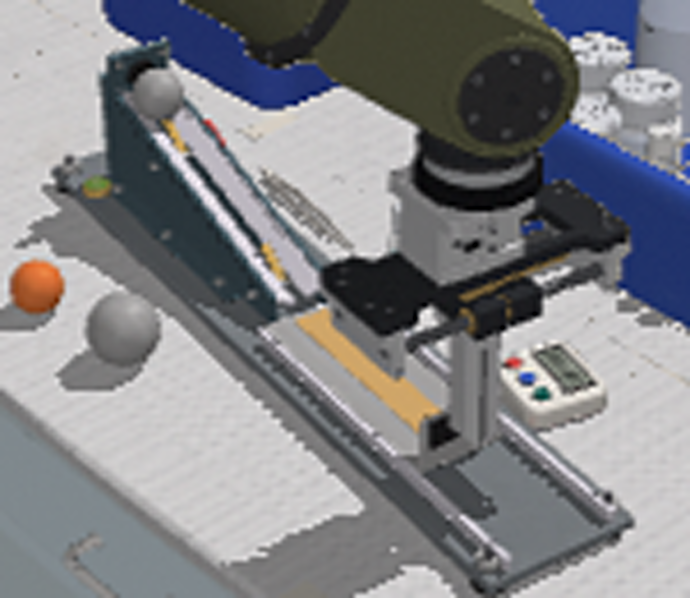

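The force jumped to about 15 N, and the carriage meets the foot of the gutter at (275,320). The ball is still parked at (157,93). I'll back off and lift clear.

>>> jog_arm(
  targets=[
    [0, [0, 0, -1], 0],
    [0, [0, 0, -3], 0],
    [0, [0, 0, -5], 0],
    [0, [0, -3, -5], 0],
    [0, [0, -8, -5], 0],
    [0, [0, -12, -5], 0],
    [0, [0, -12, -5], 0],
    [0, [0, -12, -5], 0],
    [0, [0, -12, -5], 0],
  ],
)

```text
time_s: 16.5
ee_pos: [0.4905, -0.273, 0.1773]
eef_rot: [-1.57, 0.002, -0.149]
force: [0.4, 0.6, -0.5]
grip_width: 0.0003
```

```bash
python3 - <<'E'
from h import *
from scipy.optimize import least_squares
o,T=pose(); print(o['time_s'],o['ee_pos'],o['force'],o['grip_width'])
B=np.array([.5361,.0319,.0634])
for n in('scene','side'):
    c=shot(n); W=cloud(c)
    r=W-B; s=r@E_; t=r@X_; m=(s>-.32)&(s<-.2)&(abs(t)<.026)&(W[...,2]>.04)&(W[...,2]<.056); print(n,'pad s',np.percentile(s[m],[5,50,95]).round(4),m.sum())
    P=B+E_*.134+np.array([0,0,.036]); k=(np.linalg.norm(W-P,axis=-1)<.03)&(W[...,2]>P[2]+.003); q=W[k]
    x=least_squares(lambda x:np.linalg.norm(q-x,axis=1)-.019,P,loss='soft_l1',f_scale=.001).x; print('ball along mm',(x-B)@E_*1000,x.round(4))
    save(c,f'pics/fin_{n}.png')
c=cv2.imread('pics/fin_side.png')[130:270,170:370]; cv2.imwrite('pics/fin.png',cv2.resize(c,None,fx=4,fy=4,interpolation=2))
E
```

```text
16.5 [ 0.49046687 -0.27296903  0.17727413] [ 0.43469776  0.64571092 -0.54012458] 0.0002794133804789315
scene pad s [-0.2519 -0.2489 -0.2443] 70
ball along mm 136.52001665483536 [0.5556 0.167  0.102 ]
side pad s [-0.2509 -0.2502 -0.2441] 33
ball along mm 135.5602375796202 [0.5551 0.1661 0.1014]
```

View pics/fin.png

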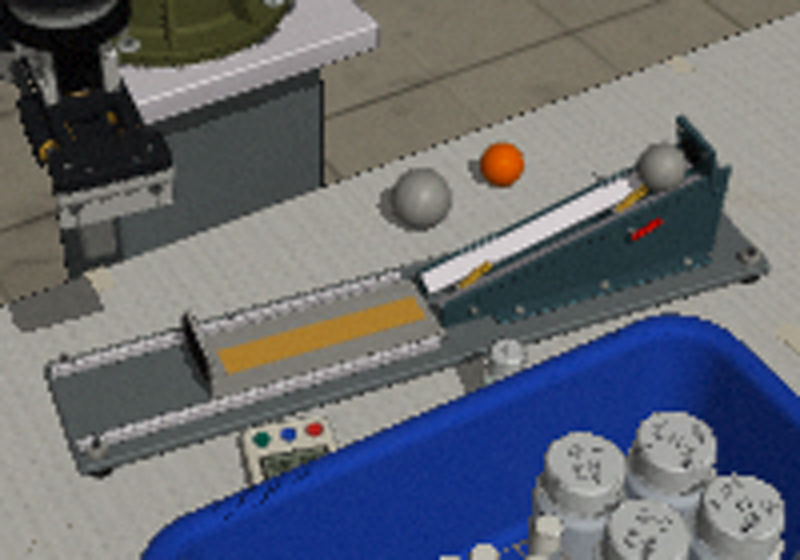

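The side view shows the carriage against the gutter foot at (440,320). The ball is at (661,165) above the raised top catch at (632,197), and the robot is clear of everything.

```bash
python3 -c "
from station import ctrl
print(ctrl.hand_in())"
```

```text
the job is handed in; nothing more can be done
None
```

The ball is parked above the top catch and the carriage is home against the foot of the gutter, done in that order. I handed the job in at about 16.5 s of the 51 s.

**Ball:** I pushed it up the gutter with the closed fingertips. When I drew the fingers back 8 mm, the ball came back only 4.7 mm and stopped on the catch. It was still parked after the carriage push, and the last pictures show the catch up behind it.

**Carriage:** I pushed it home by the pad, about 82 mm. The force jumped from about 2 N to 15 N at the stop. After I backed off, the pad still measured at its end position in both views.

**Disagreements and slips:**
- **Ball position:** the final views put the ball 135.6 mm (side) and 136.5 mm (scene) from its start. The wrist view had given 133.6 mm, right at the catch end of the 133.7–138.5 mm parked range. The differences are within camera calibration.
- **Mistyped move:** one row raised the fingertips about 8 mm instead of 0.3 mm while they were behind the ball. The ball stayed in the gutter and I corrected the move at once.

I saw no contact with the strip, and the things round the tester looked undisturbed, but I did not measure their positions afterwards.

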